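# Index the specimen table to its next hole

## Task

Bring the next mounted section to the pointer of the indexing table: press the plunger's cap down with the fingertips until its pin is out of the hole, keep it down while you push the table round counter-clockwise (seen from above) by its upright stop, and let the plunger spring up into the very next hole. Only press and push, do not pinch the stop; do not turn the table backwards or past the next hole, leave the sections lying in their pockets and the things round the table where they are, and finish with the hand clear.

Things in the scene. Friction and masses are not known exactly. Their poses are not given: they have to be found in the camera images.
- index_base: Fixed grey round drum, 180 mm diameter; origin on the vertical turning axis at the worktop, z up. On it a flat steel ring, radii 64 to 90 mm, 36 to 44 mm above the worktop, with six square through holes of 14 mm every 60 degrees, centred at radius 76 mm; the first hole is 150 degrees counter-clockwise of its x axis. A thin pointer on a post stands at the rim at 30 degrees, 65 mm high.
- table_centre (a point): Top of the turning table on its axis, 43 mm above the worktop. The table is an aluminium disc, 124 mm diameter, inside the ring; a 20 mm screw head stands 6 mm up in its middle. The point's x axis points from the axis to the plunger and turns with the table, z up. With the plunger down the table turns against slight friction (0.06 N m) and stays where it is left.
- plunger_top (a point): Middle of the flat top of the plunger's black cap, 30 mm diameter, 46 mm from the turning axis. 66 mm above the worktop when up, 52 mm when fully pressed (straight down, 14 mm). Spring: about 4 N at first, 8 N at the bottom.
- pin_tip (a point): Tip of the plunger's domed pin, 10 mm diameter, 76 mm from the turning axis, outside the cap; moves with it. Up in a hole it is 47 mm above the worktop, with 2 mm play either way. It clears the ring when pressed 11 mm or more. Let go between holes, it rides under the ring (cap 11 mm down) and springs up by itself under the next hole, stopping the table.
- stop_mid (a point): Upper edge of the stop's pushing face, 40 mm from the turning axis. Upright plate on the table, on the cap's counter-clockwise side: 48 mm long radially (13 to 61 mm from the axis), 8 mm thick, top 80 mm above the worktop; its face is parallel to the line from axis to cap and 17 mm from the cap's middle. Fingertips standing on the cap can push it.
- table (a joint): Turn of the table, rad, about 0 at the start, grows counter-clockwise seen from above; the next hole is at 1.047.
- plunger (a joint): Travel of the plunger, m: 0 up (pin in a hole), 0.014 fully pressed.
- pointer_tip (a point): Tip of the fixed pointer, 73 mm from the turning axis, 63 mm above the worktop.
- section_0: Mounted section, a loose black disc, 30 mm diameter, 15 mm high, in a shallow pocket of the table (33 mm inside, lip 3 mm above its floor), 43 mm from the turning axis; 120 degrees counter-clockwise from the plunger. Origin: middle of its underside, 44 mm above the worktop.
- pocket0 (a point): Middle of the floor of section_0's pocket; turns with the table.
- section_1: Mounted section, a loose black disc, 30 mm diameter, 15 mm high, in a shallow pocket of the table (33 mm inside, lip 3 mm above its floor), 43 mm from the turning axis; 180 degrees counter-clockwise from the plunger. Origin: middle of its underside, 44 mm above the worktop. It is the next one: the turn brings it to the pointer.
- pocket1 (a point): Middle of the floor of section_1's pocket; turns with the table.
- section_2: Mounted section, a loose black disc, 30 mm diameter, 15 mm high, in a shallow pocket of the table (33 mm inside, lip 3 mm above its floor), 43 mm from the turning axis; 240 degrees counter-clockwise from the plunger. Origin: middle of its underside, 44 mm above the worktop; it stands at the pointer at the start.
- pocket2 (a point): Middle of the floor of section_2's pocket; turns with the table.
- stop_face: The stop's plate with the pushing face (origin on the turning axis, at the worktop; axes as table_centre).
- stop_back: The rib on the back of the stop, 8 mm thick, 36 mm long, top 73 mm above the worktop (same origin).
- loupe: Bystander: black loupe, cylinder 36 mm diameter, 32 mm high, to the front left of the table; origin: middle of its underside.
- indenter_case: Bystander: small dark red case 36x48x22 mm, to the front right of the table; origin: middle of its underside.
- objective_jar: Bystander: white jar with black lid, 47 mm diameter, 60 mm high, behind the table; origin: middle of its underside.

How it is judged (in metres and radians):
On the way, in this order (a step that is already met when the one before it is completed fails the run):
1. the plunger is pressed in while the table is still at the first hole (value of joint plunger above 0.0105 m and value of joint table between -0.08 and 0.08 rad), for 0.1 s.
2. the table is turned between the two holes with the plunger out of the holes (value of joint table between 0.3 and 0.85 rad and value of joint plunger above 0.009 m), for 0.1 s.
3. the plunger has sprung up into the next hole (value of joint table between 0.99 and 1.1 rad and value of joint plunger below 0.004 m), for 0.3 s.
At the end, for the whole second after the job is handed in: The table stands at the next hole, 60 degrees counter-clockwise of the start (between 0.99 and 1.10 rad), at rest, the plunger is up (less than 4 mm pressed), each section lies within 6 mm of the middle of its pocket, and the bystanders are within 20 mm of where they stood (all of step 3 and velocity of joint table between -0.05 and 0.05 rad/s and horizontal distance between section_0 and pocket0 below 0.006 m and horizontal distance between section_1 and pocket1 below 0.006 m and horizontal distance between section_2 and pocket2 below 0.006 m and distance of each of loupe, indenter_case, objective_jar from where it was at the start of the episode below 0.02 m); the robot touches nothing.
It fails at once if the table is forced round with the plunger up in a hole's way (value of joint table between 0.15 and 0.9 rad and value of joint plunger below 0.005 m).
It fails at once if the table is turned backwards (by more than 0.15 rad), or past the next hole (beyond 1.35 rad) (value of joint table above 1.35 rad or value of joint table below -0.15 rad).
It fails at once if the stop is pinched: fingers on its face and on its back (contact force between the fingers and stop_face above 0.5 N and contact force between the fingers and stop_back above 0.5 N).
It fails at once if a section is lifted or pushed out of its pocket (z of any of section_0, section_1, section_2 in the frame of table_centre above 0.012 m or horizontal distance between section_0 and pocket0 above 0.012 m or horizontal distance between section_1 and pocket1 above 0.012 m or horizontal distance between section_2 and pocket2 above 0.012 m).
It fails at once if a bystander is lifted or shoved (height (world z) of any of loupe, indenter_case, objective_jar above 0.015 m or distance of any of loupe, indenter_case, objective_jar from where it was at the start of the episode above 0.03 m).
It also fails if it takes over 45 s, if anything falls off the work surface, if the arm or the gripper's body presses on something with over 40 N, if the wrist force passes 120 N, or if a joint passes its speed limit or range.

## Robot

A 6-joint arm with a two-finger parallel gripper is mounted at the origin on a cart in front of the work surface, level with it; the furniture and walls round the work are solid. World frame = base frame: x ahead of the robot, y to its left, z up, the work surface at z = 0. Lengths are in m, angles in degrees, forces in N, time in s.
With the tool pointing down it reaches from about 0.3 to 0.75 m from the base axis. Payload 8.5 kg.
Tool frame: the origin (TCP) lies midway between the tips of the shut fingers; the grasp point (between the pads) lies 19 mm behind it (env.tcp_to_grasp is the z of the grasp point in the tool frame, in m); z points along the fingers, y is the line along which they close (so a half turn about z gives the same grasp; the last joint's range is limited). The gripper opens to 85 mm and grips with 20 to 120 N. Pads are 22 mm wide; open, the fingers measure 114 mm over their backs; the gripper's body (76 mm by 85 mm) begins 54 mm behind the grasp point. The pads swing forward as they close: fully open they stand 13 mm farther back than shut.
Start: joints at [-79.085, 21.807, 74.336, -0, 83.858, -12.336], TCP at [0.217, -0.505, 0.231] pointing down, gripper open.
Joint ranges: [-178.18, 178.18], [-50.72, 133.34], [12.68, 142.11], [-81.47, 261.47], [9.98, 163.14], [-165.26, 165.26]. Speed limits (degrees/s): [136.94, 136.94, 180, 180, 180, 180].

## Interface

Orientations are given as a 3x3 rotation matrix whose columns are the frame's x, y, z axes.
In Python, from rig import env, imaging, job, models gives the robot as it stands. The module is installed in compiled form; this text tells all that it offers.
- The arm moves only by the tool jog_arm, never from a script. Its argument "plan" is text: rows parted by semicolons, each of 7 numbers parted by spaces: the turn, a rotation vector about the tool's x, y, z in degrees, then the shift along the tool's x, y, z in cm, then the closure in counts, from 0 (fully open) to 255 (shut). In form: rx ry rz x y z claw; .... A call has 1 to 10 rows; each row shifts and turns the commanded pose from where the row before left it, along the tool's axes as they then stand; what a row does not reach is not made up. A row lasts 1/12 s, in which the tool goes at most 41.7 mm and 7.16 degrees, less where a joint would pass 70% of its speed; a pose out of reach is approached as far as the arm can. A call with a gripper value outside its range is refused whole. The fingers move at their own pace and stop on an object; "grip_force" is the grip in N (left out, the last holds). Time passes only in rows, so rows that do not move let the fingers close. It gives the time, the measured TCP pose, the force, the opening and the grip force at its end, in the units of the state.
- env.observe(): the state, without advancing time (a new reading comes with each control period).
- imaging.get_image(name): name is "scene" or "top" or "wrist"; returns a dict with "pixels" (384x512x3 uint8, red, green, blue), "depth" (384x512 float32, m along the optical axis (not along the pixel's ray), 0 where there is no reading), "fov_y" (degrees; the focal length in pixels is half the picture's height over the tangent of half this angle, whatever the lens; pixels are square), "cx", "cy" (the principal point, pixels), "world_from_camera" (4x4, takes a point from camera to world coordinates). Camera axes: x right, y down, z forward; pixel columns grow to the right and rows downward; lengths in m; the calibration is good to about 2 mm. A picture is of the moment at which its call begins.
- job.close_job(): hands the job in; it is judged then, once.
Trained networks look in the newest picture that a camera, given by its name, has taken for a name from the list of things; names that differ only in an ending like _2 or _b are one class to them, and where a whole thing is asked for, a point or a joint stands for the part that bears it (a point fixed in the world has none). Each returns a list of dicts, best first, with "confidence" (0 to 1); they miss things now and then, are a little off and sometimes report something else, mostly with a low value. They report only what shows in the picture. A call takes as long as a camera call.
- models.outline_of(camera, query): "region" (384x512 bool, what is visible of it) and "bbox" ([centre column, centre row, width, height] in pixels, round what is visible of it).
- models.tip_of(camera, query): "at" ([column, row] in pixels: a listed point, or the origin of a listed thing).
The state is a dict: "time_s": time; "q": joint angles; "qvel": joint speeds; "joint_efforts": joint torques, N m; "position": TCP position; "tool_rot": TCP orientation; "ft_force": force on the tool from outside, world axes, zero at the start; "wrist_torque": the same for the moment, N m; "grip_width": finger opening in m; "gripper_force": force on a finger pad.
Only numpy, scipy, OpenCV 4.12 (cv2) and the standard library are available. Lean on these libraries where they do the work, as an engineer would, in place of code of your own. Each camera call takes 0.05 s, during which the arm holds its last target. There are 200 camera calls.

## Working session

There is one attempt and no reset: what is moved stays moved. The work goes in short steps, Python scripts to look and compute and a tool call to move; the robot and the scene stay as the last step left them, time stands still between calls to the robot, and variables do not carry over. Pictures are saved under pics/ and viewed, at most 10 in all, crops included, and the job is handed in when it is done.

Besides the shell and the picture viewer there is one more tool, called after ">>>" as name(argument=value, ...) on one line, values as JSON. jog_arm: Moves the arm, as the interface text tells. Its arguments: {"type":"object","properties":{"plan":{"type":"string"},"grip_force":{"type":"number"}},"required":["plan"]}

```bash
mkdir -p pics
cat > h.py <<'E'
import numpy as np, cv2
from rig import env, imaging, job, models
def ray(im,u,v):
    f=192/np.tan(np.radians(im["fov_y"])/2); T=np.array(im["world_from_camera"])
    d=T[:3,:3]@np.array([(u-im["cx"])/f,(v-im["cy"])/f,1.]); return T[:3,3],d
def at_z(im,u,v,z):
    o,d=ray(im,u,v); return o+d*(z-o[2])/d[2]
def at_depth(im,u,v):
    o,d=ray(im,u,v); return o+d*im["depth"][int(round(v)),int(round(u))]
def save(im,n,crop=None,s=1):
    p=im["pixels"][:,:,::-1]
    if crop: a,b,c,d=crop; p=p[b:d,a:c]
    cv2.imwrite("pics/"+n,cv2.resize(p,None,fx=s,fy=s,interpolation=cv2.INTER_CUBIC))
E
python3 - <<'E'
from h import *
np.set_printoptions(precision=4,suppress=True)
s=env.observe();print(s["position"],s["tool_rot"],s["grip_width"])
Z={"table_centre":.043,"plunger_top":.066,"stop_mid":.08,"pointer_tip":.063,"index_base":0,"section_0":.044,"section_1":.044,"section_2":.044,"pin_tip":.047,"loupe":0,"indenter_case":0,"objective_jar":0}
for c in("top","scene"):
    im=imaging.get_image(c);save(im,c+"0.png")
    print(c,np.array(im["world_from_camera"]),im["fov_y"])
    for q,z in Z.items():
        for r in models.tip_of(c,q)[:2]:
            u,v=r["at"];print(q,round(r["confidence"],2),np.round([u,v]),at_z(im,u,v,z),at_depth(im,u,v))
E
```

```text
[ 0.2171 -0.505   0.2307] [[ 0.9188  0.3947 -0.0003]
 [ 0.3947 -0.9188  0.0015]
 [ 0.0003 -0.0014 -1.    ]] 0.08521834162954994
top [[ 0.1231 -0.9688  0.2152  0.3792]
 [-0.9924 -0.121   0.0229 -0.1208]
 [ 0.0039 -0.2164 -0.9763  0.9281]
 [ 0.      0.      0.      1.    ]] 57.79609955120215
table_centre 0.91 [263. 214.] [ 0.5248 -0.1155  0.043 ] [ 0.5239 -0.1156  0.0485]
table_centre 0.4 [260. 196.] [ 0.5712 -0.1025  0.043 ] [ 0.568  -0.1028  0.0579]
plunger_top 0.71 [246. 222.] [ 0.4955 -0.074   0.066 ] [ 0.4953 -0.0741  0.0672]
plunger_top 0.68 [276. 200.] [ 0.5603 -0.1428  0.066 ] [ 0.5615 -0.1429  0.0602]
stop_mid 0.6 [257. 227.] [ 0.4858 -0.1042  0.08  ] [ 0.4866 -0.1041  0.0743]
pointer_tip 0.83 [257. 184.] [ 0.5988 -0.091   0.063 ] [ 0.6128 -0.0891  0.0078]
index_base 0.96 [259. 214.] [ 0.5313 -0.1045  0.    ] [ 0.5243 -0.1052  0.043 ]
section_0 0.5 [279. 214.] [ 0.5304 -0.1558  0.044 ] [ 0.5275 -0.1551  0.0613]
section_0 0.5 [274. 200.] [ 0.5664 -0.1382  0.044 ] [ 0.5633 -0.1379  0.0585]
section_1 0.5 [279. 214.] [ 0.5304 -0.1558  0.044 ] [ 0.5275 -0.1551  0.0613]
section_1 0.
[... 1338 characters left out ...]
tion_0 0.47 [255. 200.] [ 0.5754 -0.1514  0.044 ] [ 0.5535 -0.1352  0.0586]
section_1 0.62 [242. 210.] [ 0.5533 -0.0943  0.044 ] [ 0.5559 -0.0961  0.0422]
section_1 0.47 [255. 200.] [ 0.5754 -0.1514  0.044 ] [ 0.5535 -0.1352  0.0586]
section_2 0.62 [242. 210.] [ 0.5533 -0.0943  0.044 ] [ 0.5559 -0.0961  0.0422]
section_2 0.47 [255. 200.] [ 0.5754 -0.1514  0.044 ] [ 0.5535 -0.1352  0.0586]
pin_tip 0.67 [251. 227.] [ 0.4715 -0.0642  0.047 ] [0.2778 0.0755 0.1951]
loupe 0.75 [180. 290.] [0.4272 0.1445 0.    ] [0.4107 0.1517 0.0148]
indenter_case 0.64 [351. 213.] [ 0.4335 -0.359   0.    ] [ 0.422  -0.3448  0.0102]
objective_jar 0.84 [252. 200.] [ 0.6499 -0.1949  0.    ] [ 0.5595 -0.1295  0.0596]
```

Run:
```python
import cv2
a=cv2.imread("pics/top0.png")[150:270,190:350]; b=cv2.imread("pics/scene0.png")[140:300,170:370]
cv2.imwrite("pics/top0c.png",cv2.resize(a,(800,600),interpolation=cv2.INTER_CUBIC))
cv2.imwrite("pics/scene0c.png",cv2.resize(b,(750,600),interpolation=cv2.INTER_CUBIC))
```

```text
(no output)
```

View pics/top0c.png

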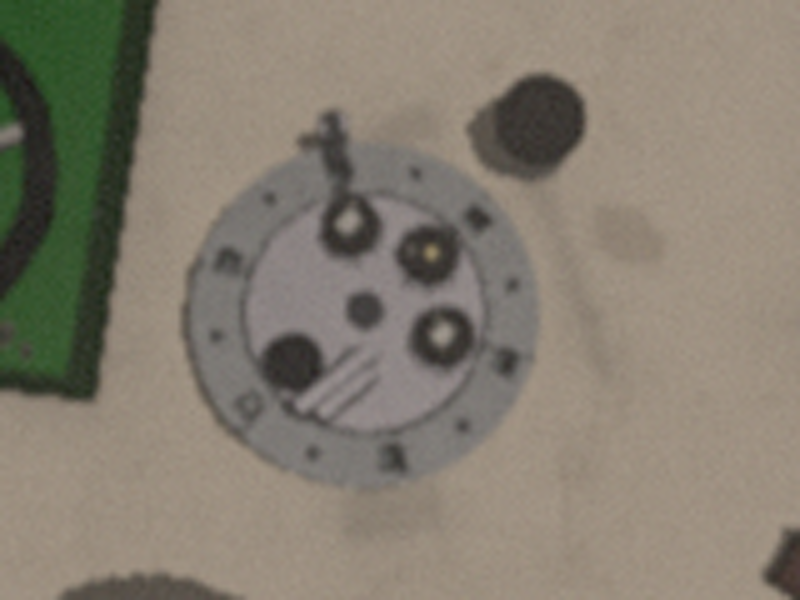

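View pics/scene0c.png

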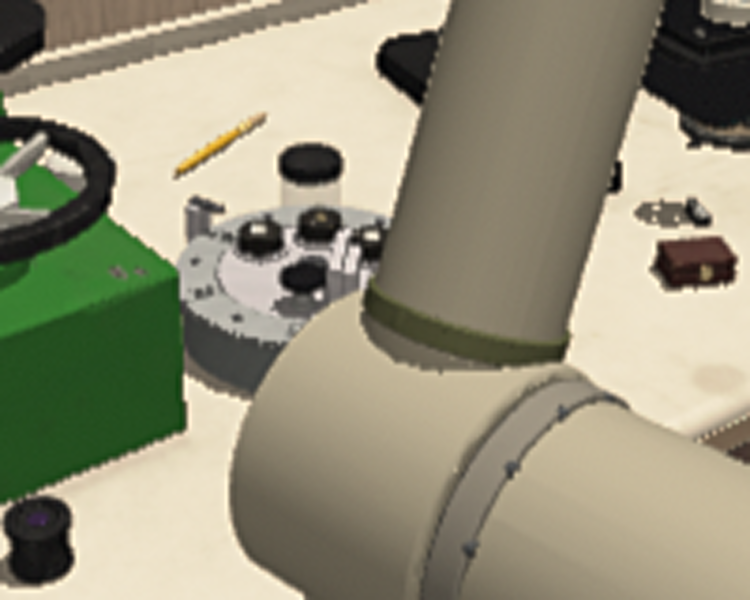

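The top picture shows the cap at about (248,222) px, the screw head at (263,212), the stop just below right of the cap, and the pointer above left at (257,182). The scene picture shows a green machine with a handwheel to the left of the table, and the arm hides the table's right side. Next I fit the table pose from these features.

Run:
```python
from h import *
from scipy.optimize import least_squares
np.set_printoptions(precision=4,suppress=True)
im=imaging.get_image("top")
C=lambda u,v:(190+u/5-.4,150+v/5-.4)
pts=[(364,311,.049,0,0),(291,362,.066,.046,0),(443,335,.059,.043,120),(430,252,.059,.043,180),(349,224,.059,.043,240),
(392,460,.044,.076,60),(508,360,.044,.076,120),(480,217,.044,.076,180),(230,262,.044,.076,300),(252,405,.045,.076,0)]
W=np.array([at_z(im,*C(p[0],p[1]),p[2])[:2] for p in pts])
def res(x):
    return np.concatenate([[x[0]+p[3]*np.cos(x[2]+np.radians(p[4])),x[1]+p[3]*np.sin(x[2]+np.radians(p[4]))]-w for p,w in zip(pts,W)])
s=least_squares(res,[.525,-.115,2.2],loss="soft_l1",f_scale=.002);x=s.x
print(x,np.degrees(x[2]));print(res(x).reshape(-1,2)*1000)
c=x[:2];r=np.array([np.cos(x[2]),np.sin(x[2])]);t=np.array([-r[1],r[0]])
print("cap",c+.046*r,"goal start",c+.046*r+.004*t)
# height map 20mm cells max
v,u=np.mgrid[0:384:2,0:512:2];d=im["depth"][v,u];f=192/np.tan(np.radians(im["fov_y"])/2);T=np.array(im["world_from_camera"])
P=np.stack([(u-im["cx"])/f*d,(v-im["cy"])/f*d,d],-1)[d>0]@T[:3,:3].T+T[:3,3]
print("rows x .70..0.36, cols y .10..-.30 (cm)")
for a in np.arange(.70,.35,-.03):
    print("%.2f"%a,[int(100*P[(abs(P[:,0]-a)<.015)&(abs(P[:,1]-b)<.015),2].max(initial=-.01)) for b in np.arange(.10,-.31,-.03)])
```

```text
[ 0.5309 -0.1131  2.3937] 137.1485963166218
[[ 0.8948 -0.642 ]
 [ 0.198  -2.2165]
 [ 0.2988 -1.3883]
 [-0.3204 -0.0743]
 [-0.1607 -0.9732]
 [ 1.458   0.2277]
 [-0.7509  1.4932]
 [-1.042   1.6202]
 [-0.0057  1.3708]
 [-0.3851  0.3802]]
cap [ 0.4971 -0.0819] goal start [ 0.4944 -0.0848]
rows x .70..0.36, cols y .10..-.30 (cm)
0.70 [44, 52, 55, 55, 55, 0, 0, 0, 0, 0, 0, 0, 0, 0]
0.67 [15, 15, 15, 55, 55, 0, 0, 0, 0, 5, 6, 0, 0, 0]
0.64 [17, 16, 12, 63, 54, 0, 6, 0, 0, 6, 6, 0, 0, 0]
0.61 [26, 17, 17, 62, 54, 4, 6, 4, 4, 5, 6, 0, 0, 0]
0.58 [26, 26, 17, 70, 53, 4, 6, 6, 6, 4, 4, 0, 0, 0]
0.55 [27, 26, 17, 73, 53, 4, 6, 6, 6, 4, 4, 0, 0, 0]
0.52 [27, 26, 76, 76, 4, 4, 6, 5, 6, 6, 4, 0, 0, 0]
0.49 [26, 26, 76, 76, 4, 4, 8, 8, 4, 4, 4, 0, 0, 0]
0.46 [17, 17, 76, 76, 0, 4, 7, 7, 4, 4, 0, 0, 0, 0]
0.43 [67, 71, 75, 76, 0, 0, 0, 4, 4, 0, 0, 0, 0, 0]
0.40 [0, 0, 0, 0, 0, 0, 0, 0, 0, 0, 0, 0, 0, 0]
0.37 [0, 0, 0, 0, 0, 0, 0, 0, 0, 0, 0, 0, 0, 0]
```

View pics/top0.png

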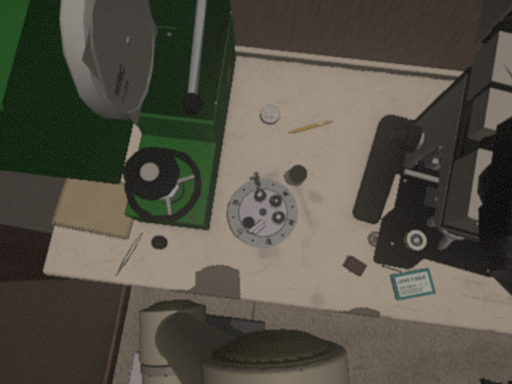

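Run:
```python
from h import *
im=imaging.get_image("top")
for v in range(130,260,10):
    print(v,[(u,*np.round(at_depth(im,u,v)*100).astype(int)) for u in range(150,240,8)])
```

```text
130 [(150, np.int64(68), np.int64(18), np.int64(14)), (158, np.int64(68), np.int64(16), np.int64(14)), (166, np.int64(68), np.int64(14), np.int64(15)), (174, np.int64(68), np.int64(12), np.int64(15)), (182, np.int64(68), np.int64(10), np.int64(15)), (190, np.int64(69), np.int64(8), np.int64(15)), (198, np.int64(69), np.int64(6), np.int64(16)), (206, np.int64(69), np.int64(4), np.int64(16)), (214, np.int64(69), np.int64(2), np.int64(16)), (222, np.int64(74), np.int64(2), np.int64(5)), (230, np.int64(76), np.int64(1), np.int64(0)), (238, np.int64(38), np.int64(-12), np.int64(93))]
140 [(150, np.int64(66), np.int64(18), np.int64(12)), (158, np.int64(67), np.int64(17), np.int64(12)), (166, np.int64(67), np.int64(14), np.int64(12)), (174, np.int64(67), np.int64(13), np.int64(12)), (182, np.int64(67), np.int64(11), np.int64(12)), (190, np.int64(67), np.int64(9), np.int64(12)), (198, np.int64(68), np.int64(7), np.int64(12)), (206, np.int64(68), np.int64(5), np.int64(12)), (214, np.int64(68), np.int64(3), np.int64(13)), (222, np.int64(72), np.int64(2), np.int64(2)), (230, np.int64(73), np.in
[... 5749 characters left out ...]
 np.int64(-2), np.int64(0)), (230, np.int64(45), np.int64(-4), np.int64(0)), (238, np.int64(45), np.int64(-6), np.int64(0))]
250 [(150, np.int64(40), np.int64(17), np.int64(0)), (158, np.int64(40), np.int64(15), np.int64(0)), (166, np.int64(41), np.int64(13), np.int64(0)), (174, np.int64(41), np.int64(11), np.int64(0)), (182, np.int64(41), np.int64(9), np.int64(0)), (190, np.int64(41), np.int64(6), np.int64(0)), (198, np.int64(42), np.int64(4), np.int64(0)), (206, np.int64(42), np.int64(2), np.int64(0)), (214, np.int64(42), np.int64(0), np.int64(0)), (222, np.int64(42), np.int64(-2), np.int64(0)), (230, np.int64(43), np.int64(-4), np.int64(0)), (238, np.int64(43), np.int64(-6), np.int64(0))]
```

The full top view shows the green machine with its handwheel left of the table. Its edge is at y≈+0.02, 12–17 cm high. The jar is behind the table, and the case (355,265) and loupe (159,242) are well clear. I'm moving over the cap with the fingers shut.

>>> jog_arm(plan="0 0 0 2.4 -1.6 0 255;0 0 0 2.4 -1.6 0 255;0 0 0 2.4 -1.6 0 255;0 0 0 2.4 -1.6 0 255;0 0 0 2.4 -1.6 0 255;0 0 0 2.4 -1.6 0 255;0 0 0 2.4 -1.6 0 255;0 0 0 2.4 -1.6 0 255;0 0 0 2.4 -1.6 0 255;0 0 0 2.4 -1.6 0 255", grip_force=30)

```text
time_s: 2.23
position: [0.375, -0.2623, 0.2315]
tool_rot: [[0.919, 0.395, 0.0], [0.395, -0.919, -0.0], [0.0, 0.0, -1.0]]
ft_force: [0.6, -0.6, 0.4]
grip_width: 0.0002
gripper_force: 0.0
```

>>> jog_arm(plan="0 0 0 2.2 -1.4 0 255;0 0 0 2.2 -1.4 0 255;0 0 0 2.2 -1.4 0 255;0 0 0 2.2 -1.4 0 255;0 0 0 2.2 -1.4 0 255;0 0 -6 1 -0.7 0 255;0 0 -6 0 0 0 255;0 0 -6 0 0 0 255;0 0 -6 0 0 0 255;0 0 0 0 0 0 255")

```text
time_s: 3.07
position: [0.4544, -0.1453, 0.2314]
tool_rot: [[0.676, 0.737, 0.0], [0.737, -0.676, -0.0], [0.0, 0.0, -1.0]]
ft_force: [0.5, 0.2, 0.5]
grip_width: -0.0002
gripper_force: 0.0
```

Run:
```python
from h import *
np.set_printoptions(precision=4,suppress=True)
s=env.observe();print(s["time_s"],s["position"],s["tool_rot"],s["q"],s["grip_width"],s["ft_force"])
im=imaging.get_image("wrist");save(im,"w1.png",s=1.5)
for q,z in {"table_centre":.043,"plunger_top":.066,"stop_mid":.08,"pin_tip":.047,"section_0":.044,"section_1":.044,"section_2":.044,"pointer_tip":.063}.items():
    for r in models.tip_of("wrist",q)[:1]:
        u,v=r["at"];print(q,round(r["confidence"],2),np.round([u,v]),at_z(im,u,v,z),at_depth(im,u,v))
```

```text
3.0667 [ 0.4544 -0.1453  0.2314] [[ 0.6759  0.737   0.0001]
 [ 0.737  -0.6759 -0.0001]
 [ 0.      0.0002 -1.    ]] [-31.9955  14.4712  85.3426  -0.0007  80.1775  10.5266] -0.0001522018218190007 [0.4788 0.1504 0.5042]
table_centre 0.93 [294.  91.] [ 0.5307 -0.1148  0.043 ] [ 0.5303 -0.1144  0.0486]
plunger_top 0.47 [346.  11.] [ 0.6018 -0.0934  0.066 ] [ 0.6143 -0.0939  0.0257]
stop_mid 0.69 [252. 107.] [ 0.4923 -0.0978  0.08  ] [ 0.4916 -0.0982  0.0642]
pin_tip 0.86 [215.  85.] [ 0.4789 -0.0606  0.047 ] [ 0.4788 -0.0605  0.0466]
section_0 0.95 [320.  47.] [ 0.5731 -0.1012  0.044 ] [ 0.5701 -0.1007  0.0585]
section_1 0.95 [320.  47.] [ 0.5731 -0.1012  0.044 ] [ 0.5701 -0.1007  0.0585]
section_2 0.95 [320.  47.] [ 0.5731 -0.1012  0.044 ] [ 0.5701 -0.1007  0.0585]
pointer_tip 0.92 [344.  12.] [ 0.6015 -0.0933  0.063 ] [ 0.6145 -0.0938  0.0202]
```

View pics/w1.png

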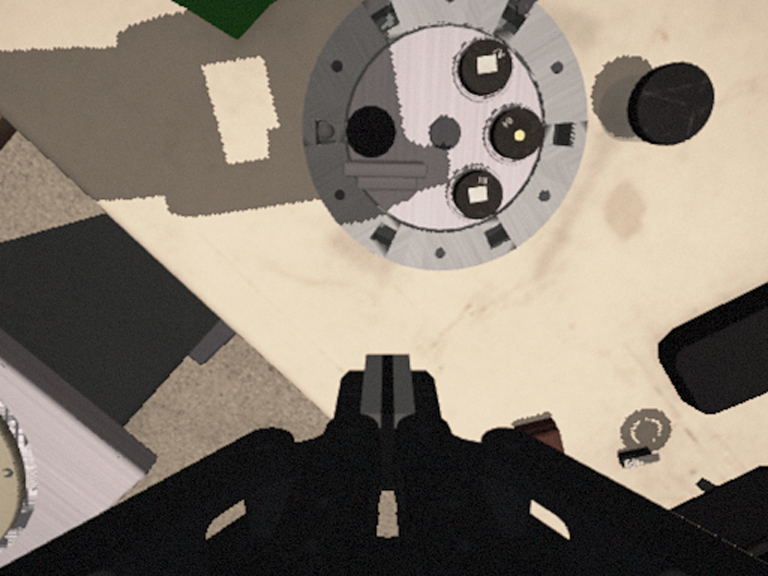

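The wrist picture shows, in enlarged pixels, the cap at (370,132), screw head (445,132), pin (325,131), stop (385,170) and the three sections on the right. I refit from these points.

Run:
```python
from h import *
from scipy.optimize import least_squares
np.set_printoptions(precision=4,suppress=True)
im=imaging.get_image("wrist")
C=lambda u,v:(u/1.5-.17,v/1.5-.17)
pts=[(445,132,.049,0,0),(370,132,.066,.046,0),(478,194,.059,.043,120),(517,132,.059,.043,180),(486,67,.059,.043,240),
(499,235,.044,.076,120),(383,236,.044,.076,60),(325,131,.046,.076,0),(384,16,.044,.076,300),(566,134,.044,.076,180),(513,18,.044,.076,240)]
W=np.array([at_z(im,*C(p[0],p[1]),p[2])[:2] for p in pts])
def res(x):
    return np.concatenate([[x[0]+p[3]*np.cos(x[2]+np.radians(p[4])),x[1]+p[3]*np.sin(x[2]+np.radians(p[4]))]-w for p,w in zip(pts,W)])
x=least_squares(res,[.53,-.115,2.35],loss="soft_l1",f_scale=.002).x
print(x,np.degrees(x[2]));print(res(x).reshape(-1,2)*1000)
c=x[:2];r=np.array([np.cos(x[2]),np.sin(x[2])]);t=np.array([-r[1],r[0]])
g=c+.046*r+.003*t; s=env.observe();R=np.array(s["tool_rot"])
print("cap",c+.046*r,W[1],"goal",g,"tool shift cm",100*R.T@(np.r_[g,.08]-s["position"]), "x ang",np.degrees(np.arctan2(R[1,0],R[0,0])))
```

```text
[ 0.5334 -0.1145  2.3902] 136.94868798496978
[[-0.1183 -0.3532]
 [ 0.1763 -0.2495]
 [ 0.0526 -0.915 ]
 [ 0.2183 -0.9484]
 [ 0.6833  0.2651]
 [-1.1438  0.6136]
 [ 0.9675  0.1367]
 [-0.9448  0.1342]
 [ 0.2332 -0.3293]
 [-0.453   1.0417]
 [ 0.2139  0.5898]]
cap [ 0.4998 -0.0831] [ 0.4996 -0.0829] goal [ 0.4978 -0.0853] tool shift cm [ 7.3676 -0.8994 15.1326] x ang 47.21550410784848
```

>>> jog_arm(plan="0 0 0 2.5 -0.3 0 255;0 0 0 2.5 -0.3 0 255;0 0 0 2.5 -0.3 0 255;0 0 0 0 0 3 255;0 0 0 0 0 3 255;0 0 0 0 0 3 255;0 0 0 0 0 3 255;0 0 0 0 0 2 255;0 0 0 0 0 0 255")

```text
time_s: 4.32
position: [0.4968, -0.0836, 0.0879]
tool_rot: [[0.679, 0.734, -0.007], [0.734, -0.679, 0.003], [-0.002, -0.007, -1.0]]
ft_force: [-0.8, 0.4, -0.1]
grip_width: 0.0004
gripper_force: 0.0
```

Run:
```python
from h import *
np.set_printoptions(precision=4,suppress=True)
s=env.observe();print(s["position"],s["q"],s["ft_force"])
a=imaging.get_image("wrist")["pixels"];b=imaging.get_image("scene")["pixels"]
p=np.hstack([cv2.resize(a[60:300,140:380],(400,400)),cv2.resize(b[130:250,190:310],(400,400))])
cv2.imwrite("pics/w2.png",p[:,:,::-1])
```

```text
[ 0.4968 -0.0836  0.0879] [-23.0363  26.548   93.5825   0.0003  60.2865  19.7393] [-0.7659  0.449  -0.0502]
```

View pics/w2.png

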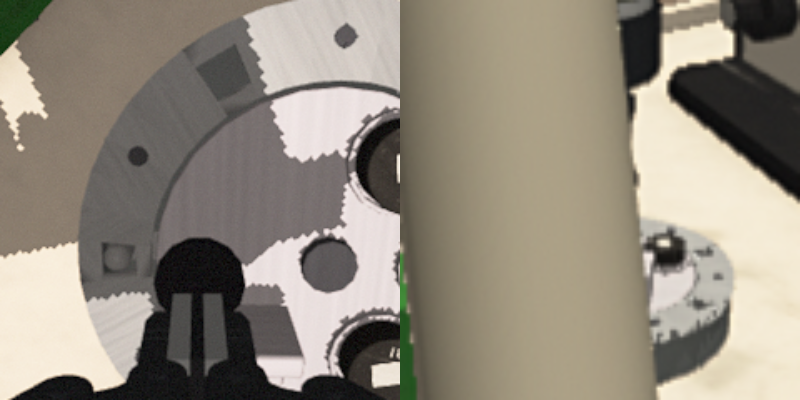

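The crop shows the shut fingertips over the cap, which is centred left-right, with the stop plate to the lower right. I'm descending and pressing.

>>> jog_arm(plan="0 0 0 0 0 0.9 255;0 0 0 0 0 0.8 255;0 0 0 0 0 0 255;0 0 0 0 0 0 255")

```text
time_s: 4.75
position: [0.4986, -0.0843, 0.0744]
tool_rot: [[0.679, 0.734, -0.0], [0.734, -0.679, -0.0], [-0.0, -0.0, -1.0]]
ft_force: [-0.1, 0.4, 0.2]
grip_width: 0.0
gripper_force: 0.0
```

>>> jog_arm(plan="0 0 0 0 0 0.3 255;0 0 0 0 0 0.3 255;0 0 0 0 0 0.3 255;0 0 0 0 0 0.3 255;0 0 0 0 0 0.3 255;0 0 0 0 0 0 255;0 0 0 0 0 0 255")

```text
time_s: 5.33
position: [0.4988, -0.0843, 0.0594]
tool_rot: [[0.679, 0.734, 0.0], [0.734, -0.679, -0.0], [0.0, 0.0, -1.0]]
ft_force: [-0.5, -0.1, 4.8]
grip_width: 0.0001
gripper_force: 2.5
```

>>> jog_arm(plan="0 0 0 0 0 0.3 255;0 0 0 0 0 0.3 255;0 0 0 0 0 0.05 255;0 0 0 0 0 0 255;0 0 0 0 0 0 255")

```text
time_s: 5.75
position: [0.4988, -0.0843, 0.0532]
tool_rot: [[0.679, 0.734, 0.001], [0.734, -0.679, -0.0], [0.0, 0.001, -1.0]]
ft_force: [-1.1, -1.1, 7.0]
grip_width: -0.0002
gripper_force: 3.4
```

>>> jog_arm(plan="0 0 0 0 0 0.05 255;0 0 0 0 0 0.05 255;0 0 0 0 0 0 255;0 0 0 0 0 0 255")

```text
time_s: 6.08
position: [0.4988, -0.0843, 0.0523]
tool_rot: [[0.679, 0.734, 0.001], [0.734, -0.679, -0.0], [0.0, 0.001, -1.0]]
ft_force: [-0.7, 0.5, 7.5]
grip_width: -0.0002
gripper_force: 3.6
```

>>> jog_arm(plan="0 0 0 -0.2 0 0 255;0 0 0 -0.2 0 0 255;0 0 -4 -0.32 0.01 0 255;0 0 -4 -0.32 0.01 0 255;0 0 -4 -0.32 0.01 0 255;0 0 0 0 0 0 255")

```text
time_s: 6.58
position: [0.4911, -0.0957, 0.0527]
tool_rot: [[0.508, 0.861, 0.003], [0.861, -0.508, -0.001], [0.0, 0.003, -1.0]]
ft_force: [1.5, -1.4, 7.4]
grip_width: 0.0
gripper_force: 3.5
```

```bash
cat > st.py <<'E'
from h import *
np.set_printoptions(precision=4,suppress=True)
c=np.array([.533,-.1145]);s=env.observe();R=np.array(s["tool_rot"]);p=np.array(s["position"])
d=p[:2]-c;print(s["time_s"],p,"r",np.hypot(*d),"tool ang",np.degrees(np.arctan2(d[1],d[0]))-137,"x ang",np.degrees(np.arctan2(R[1,0],R[0,0]))-47,"F tool",R.T@s["ft_force"],"axis in tool cm",100*(R[:2,:2].T@(-d)))
E
python3 st.py
```

```text
6.5833 [ 0.4911 -0.0957  0.0527] r 0.045916989817878555 tool ang 18.785376192853903 x ang 12.449348214741583 F tool [-0.4527  2.0529 -7.3901] axis in tool cm [0.5067 4.5636]
```

>>> jog_arm(plan="0 0 -5 -0.4 0.06 0 255;0 0 -5 -0.4 0.06 0 255;0 0 -5 -0.4 0.06 0 255;0 0 -5 -0.4 0.06 0 255;0 0 -5 -0.4 0.06 0 255;0 0 0 0 0 0 255;0 0 0 0 0 0 255")

```text
time_s: 7.17
position: [0.4869, -0.1152, 0.0526]
tool_rot: [[0.1, 0.995, 0.003], [0.995, -0.1, -0.001], [-0.001, 0.003, -1.0]]
ft_force: [1.3, 0.2, 6.7]
grip_width: 0.0004
gripper_force: 3.5
```

```bash
python3 st.py
python3 - <<'E'
from h import *
im=imaging.get_image("wrist")
save(im,"w3.png")
for q,z in {"table_centre":.043,"stop_mid":.08,"section_0":.044,"pin_tip":.036}.items():
    for r in models.tip_of("wrist",q)[:3]:
        p=at_z(im,*r["at"],z);print(q,round(r["confidence"],2),np.round(r["at"]),p,np.degrees(np.arctan2(p[1]+.1145,p[0]-.533))-137)
E
```

```text
7.1667 [ 0.4869 -0.1152  0.0526] r 0.04608278422823177 tool ang -316.11145926429526 x ang 37.25431402600928 F tool [ 0.2841  1.321  -6.6674] axis in tool cm [0.5324 4.5774]
table_centre 0.89 [348. 238.] [ 0.5334231  -0.11603961  0.043     ] -211.63408355277153
stop_mid 0.6 [272. 316.] [ 0.49236891 -0.12983082  0.08      ] -296.32762553954535
section_0 0.9 [392. 156.] [ 0.55432051 -0.07615766  0.044     ] -76.07653495175481
section_0 0.78 [392. 297.] [ 0.5559437 -0.1523147  0.044    ] -195.7531258705706
section_0 0.56 [439. 229.] [ 0.57807123 -0.11496733  0.044     ] -137.5940610418012
pin_tip 0.67 [327. 206.] [ 0.52494221 -0.10047591  0.036     ] -17.119698185670586
```

View pics/w3.png

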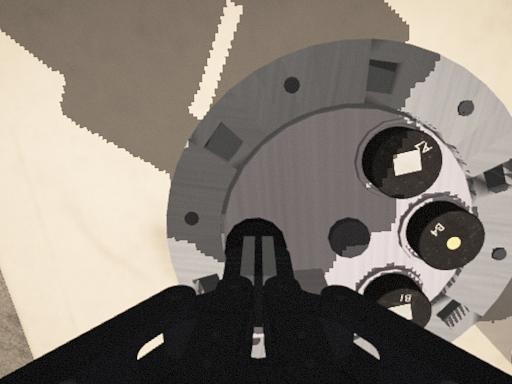

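The picture shows the sections have moved round by about 43° (0.75 rad) while the plunger is down. The cap moved with the fingertips by friction, so they haven't reached the stop yet. Next I lift off so that the pin rides under the ring, then push the stop.

>>> jog_arm(plan="0 0 0 0 0 -0.3 255;0 0 0 0 0 -0.5 255;0 0 0 0 0 -0.5 255;0 0 0 0 0 -0.4 255;0 0 0 -0.2 0 0 255;0 0 0 -0.2 0 0 255;0 0 0 -0.1 0 0 255;0 0 0 0 0 0 255;0 0 0 0 0 0 255")

```text
time_s: 8.17
position: [0.4854, -0.1192, 0.0687]
tool_rot: [[0.1, 0.995, -0.0], [0.995, -0.1, 0.001], [0.001, -0.0, -1.0]]
ft_force: [1.4, 3.2, 2.0]
grip_width: 0.0
gripper_force: 1.6
```

```bash
python3 st.py
```

```text
8.1667 [ 0.4854 -0.1192  0.0687] r 0.0478819893787138 tool ang -311.310079808171 x ang 37.24358666801179 F tool [ 3.292   1.0429 -2.    ] axis in tool cm [0.9502 4.693 ]
```

>>> jog_arm(plan="0 0 -2 -0.16 0.04 0 255;0 0 -2 -0.16 0.04 0 255;0 0 -2 -0.16 0.04 0 255;0 0 -2 -0.16 0.04 0 255;0 0 -2 -0.16 0.04 0 255;0 0 -2 -0.16 0.04 0 255;0 0 0 0 0 0 255")

```text
time_s: 8.75
position: [0.4872, -0.1284, 0.0687]
tool_rot: [[-0.111, 0.994, -0.001], [0.994, 0.111, 0.001], [0.002, -0.001, -1.0]]
ft_force: [-0.3, 4.7, 2.6]
grip_width: 0.0001
gripper_force: 2.1
```

```bash
python3 st.py
```

```text
8.75 [ 0.4872 -0.1284  0.0687] r 0.04790023318039899 tool ang -300.143101488831 x ang 49.36425631228667 F tool [ 4.6678  0.198  -2.6127] axis in tool cm [0.8723 4.7099]
```

>>> jog_arm(plan="0 0 -1 -0.08 0.02 0 255;0 0 -1 -0.08 0.02 0 255;0 0 -1 -0.08 0.02 0 255;0 0 -1 -0.08 0.02 0 255;0 0 0 0 0 0 255")

```text
time_s: 9.17
position: [0.4889, -0.1324, 0.0687]
tool_rot: [[-0.179, 0.984, -0.0], [0.984, 0.179, -0.0], [-0.0, -0.0, -1.0]]
ft_force: [-0.0, 0.7, 0.4]
grip_width: -0.0003
gripper_force: 0.2
```

```bash
python3 st.py
```

```text
9.1667 [ 0.4889 -0.1324  0.0687] r 0.04762926174849137 tool ang -294.8784653257677 x ang 53.30109935461843 F tool [ 0.6949  0.1064 -0.425 ] axis in tool cm [0.9757 4.6619]
```

The force dropped, so the pin has probably sprung up. I check before lifting.

```bash
cat > ang.py <<'E'
from h import *
for k in range(2):
    im=imaging.get_image("wrist")
    for q,z in {"table_centre":.043,"section_0":.044,"plunger_top":.066,"pin_tip":.047}.items():
        for r in models.tip_of("wrist",q)[:3]:
            p=at_z(im,*r["at"],z);print(q,round(r["confidence"],2),np.round(r["at"]),p,at_depth(im,*r["at"])[2],(np.degrees(np.arctan2(p[1]+.115,p[0]-.533))-137)%60)
E
python3 ang.py
```

```text
table_centre 0.72 [382. 141.] [ 0.54301619 -0.07208029  0.043     ] 0.05919319936305792 59.863957849180636
section_0 0.95 [382. 137.] [ 0.54210902 -0.07010238  0.044     ] 0.05957250214874252 1.5312522467112757
section_0 0.91 [383. 274.] [ 0.56495004 -0.1448463   0.044     ] 0.058747585582744566 59.949774366128
plunger_top 0.72 [257. 242.] [ 0.48887205 -0.12754944  0.066     ] 0.07904872014606087 58.87509310024768
pin_tip 0.79 [201. 230.] [ 0.45953106 -0.13518762  0.047     ] 0.04665006853088863 58.36440353793438
table_centre 0.83 [340. 213.] [ 0.53225684 -0.11341012  0.043     ] 0.04904310991237035 38.05295382338633
section_0 0.87 [428. 205.] [ 0.57684564 -0.10035277  0.044     ] 0.05826700105017818 1.4725912995584451
section_0 0.86 [385. 271.] [ 0.56578925 -0.14292404  0.044     ] 0.05840642269275473 2.581561561530748
section_0 0.67 [381. 141.] [ 0.5422418  -0.07178159  0.044     ] 0.05814177705678231 0.9296884668449792
plunger_top 0.7 [258. 243.] [ 0.48962304 -0.12805109  0.066     ] 0.08069155658857627 59.7452863947168
pin_tip 0.73 [199. 227.] [ 0.45847584 -0.13379489  0.047     ] 0.04644649648286803 57.15474591404006
```

The pin shows at z≈0.0465 in the next hole, at about 60°. I back off the stop slightly and lift clear.

>>> jog_arm(plan="0 0 0 0.1 0 0 255;0 0 0 0.1 0 0 255;0 0 0 0 0 -1.5 255;0 0 0 0 0 -2.5 255;0 0 0 0 0 -3 255;0 0 0 0 0 -3 255;0 0 0 0 0 -3 255;0 0 0 0 0 0 255;0 0 0 0 0 0 255;0 0 0 0 0 0 255")

```text
time_s: 10.5
position: [0.4881, -0.1299, 0.1981]
tool_rot: [[-0.178, 0.984, -0.001], [0.984, 0.178, 0.001], [0.001, -0.001, -1.0]]
ft_force: [-0.6, 0.3, -0.6]
grip_width: -0.0001
gripper_force: 0.0
```

```bash
python3 ang.py; python3 st.py; python3 -c "
from h import *
im=imaging.get_image('wrist');save(im,'w4.png')"
```

```text
table_centre 0.75 [309. 166.] [ 0.53380239 -0.11373094  0.043     ] 0.04914914957261096 40.695941479323295
section_0 0.87 [335. 204.] [ 0.56616171 -0.14493565  0.044     ] 0.05786975283713852 0.9268828044200177
section_0 0.83 [330. 121.] [ 0.54266152 -0.07131292  0.044     ] 0.058834523532416916 0.5295996184522522
section_0 0.78 [360. 160.] [ 0.5783693  -0.10010722  0.044     ] 0.05829605333607718 1.1727702225772987
plunger_top 0.67 [258. 178.] [ 0.48923786 -0.12721585  0.066     ] 0.0663972212822071 58.596645302425486
pin_tip 0.71 [225. 176.] [ 0.45983624 -0.13641952  0.047     ] 0.04710242583405727 59.31799254493069
pin_tip 0.43 [397. 162.] [ 0.61038831 -0.09569442  0.047     ] 0.03908210264844453 57.00732074849671
table_centre 0.83 [308. 166.] [ 0.53284922 -0.11390593  0.043     ] 0.04838123777002551 20.846671896485518
section_0 0.94 [336. 202.] [ 0.56640623 -0.14354015  0.044     ] 0.05995398037557531 2.4915388874299538
section_0 0.89 [357. 161.] [ 0.57570611 -0.10200637  0.044     ] 0.05837499645995042 59.922748528906965
section_0 0.74 [330. 120.] [ 0.54255755 -0.07040207  0.044     ] 0.06036607994579024 0.9042001313019767
plunger_top 0.69 [259. 178.] [ 0.48973528 -0.1271365   0.066     ] 0.06584149789045379 58.6697176896721
11.0 [ 0.4885 -0.1302  0.1986] r 0.04717659623198214 tool ang -297.6004357817926 x ang 53.25210224698796 F tool [ 0.1663 -0.4727 -0.5094] axis in tool cm [0.75   4.6577]
```

View pics/w4.png

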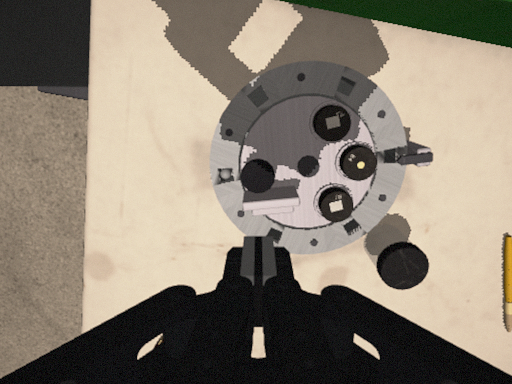

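The picture shows section_1, with the yellow dot at (360,163), at the pointer. The pin is up in the next hole at (225,176), the cap is at full height (z≈0.066), the sections are in their pockets and the hand is clear.

```bash
python3 -c "
from rig import job
print(job.close_job())"
```

```text
the job is handed in; nothing more can be done
None
```

The table was turned one hole counter-clockwise and the job is handed in: section_1 is at the pointer, the plunger is up in the next hole, and the hand is clear; the hand-in returned no verdict.

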